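Unlatch a laser driver's battery pack and seat it in the charger

ROBOT

A 6-joint arm with a two-finger parallel gripper is mounted at the origin on the work surface. World frame = base frame: x ahead of the robot, y to its left, z up, the work surface at z = 0. Lengths are in m, angles in rad, forces in N, time in s.
With the tool pointing down it reaches from about 0.35 to 1 m from the base axis. Payload 7.1 kg.
Tool frame: the origin (TCP) lies at the very end of the fingers, on their centre line; the grasp point (between the pads) lies 19 mm behind it; z points along the fingers, y is the line along which they close (so a half turn about z gives the same grasp; the last joint's range is limited). The gripper opens to 85 mm and grips with 20 to 120 N. Pads are 22 mm wide; open, the fingers measure 114 mm over their backs; the gripper's body (76 mm by 85 mm) begins 54 mm behind the grasp point. The pads swing forward as they close: fully open they stand 13 mm farther back than shut.
Start: joints at [-1.222, 0.423, 1.63, -0, 1.089, -0.019], TCP at [0.225, -0.583, 0.231] pointing down, gripper open.
Joint ranges: [-3, 3], [-0.9, 2.11], [0.09, 2.58], [-1.31, 4.45], [0.11, 2.69], [-2.54, 2.54]. Speed limits (rad/s): [2.39, 2.39, 3.01, 3.14, 3.14, 3.14].

INTERFACE

Orientations are given as a unit quaternion [w, x, y, z].
In Python, from rig import robot, viewer, job gives the robot as it stands. The module is installed in compiled form; this text tells all that it offers.
- The arm moves only by the tool step_arm, never from a script. Its argument "motion" is a list of rows, each a list of 3 entries, a list of its own where there are three numbers: the finger opening in m, from 0 to 0.0854, then the shift along the tool's x, y, z in m, then the turn about the tool's z in degrees. In form: [[hand, [x, y, z], roll], ...]. A call has 1 to 12 rows; each row shifts and turns the commanded pose from where the row before left it, along the tool's axes as they then stand; what a row does not reach is not made up. A row lasts 1/10 s, in which the tool goes at most 50 mm and 8.59 degrees, less where a joint would pass 70% of its speed; a pose out of reach is approached as far as the arm can. A call is refused whole if a number of a shift passes 0.05 or a number of a turn 8.59, either way. A call with a gripper value outside its range is refused whole. The fingers move at their own pace and stop on an object; "newtons" is the grip in N (left out, the last holds). Time passes only in rows, so rows that do not move let the fingers close. It gives the time, the measured TCP pose, the force, the opening and the grip force at its end, in the units of the state.
- robot.observe(): the state, without advancing time (a new reading comes with each control period).
- viewer.get_image(name): name is "scene" or "side" or "wrist"; returns (picture, depth): 480x640x3 uint8, red, green, blue; 480x640 float32, m along the optical axis (not along the pixel's ray), 0 where there is no reading.
- viewer.camera_model(name): a dict with "intrinsics" (3x3 intrinsics, pixels), "R" (3x3) and "t" (3): a world point X has camera coordinates R X + t. Camera axes: x right, y down, z forward; pixel columns grow to the right and rows downward; lengths in m; the calibration is good to about 2 mm. A picture is of the moment at which its call begins: read the wrist's pose just before it. camera_model takes no time and is no camera call; for the wrist camera it gives the pose at the moment of the call.
- job.job_done(): hands the job in; it is judged then, once.
The state is a dict: "clock": time; "joint_positions": joint angles; "dq": joint speeds; "joint_efforts": joint torques, N m; "tool_pos": TCP position; "tool_rot": TCP orientation; "contact_force": force on the tool from outside, world axes, zero at the start; "moment": the same for the moment, N m; "grip_width": finger opening in m; "gripper_force": force on a finger pad.
Only numpy, scipy, OpenCV 4.12 (cv2) and the standard library are available. Lean on these libraries where they do the work, as an engineer would, in place of code of your own. Each camera call takes 0.05 s, during which the arm holds its last target. There are 200 camera calls.

TASK

Move the battery pack from the laser driver to the charger. Squeeze its snap tab in against the grip face and, keeping the tab in, draw the pack straight up, letting your hand float with the tab so that the pack is never jammed or wrenched in its bay. Set it in the charger with its tab to the catch side, press it gently down on the sprung contacts until it is fully home, let the tab snap out under the catch and leave it there, without disturbing the other things on the table.

Things in the scene. Friction and masses are not known exactly. Their poses are not given: they have to be found in the camera images.
- pack_grip (a point): Centre of the head of the dark battery pack, 80 mm above its underside, where it is gripped along x. Pack: 44 x 64 x 97 mm, 0.27 to 0.47 kg; the top 45 mm stand out of the bay. Axes x, y, z are the pack's (z up, x towards the snap tab). The rigid ribbed grip face is at x = -22 mm; the tab's thumb pad (26 mm wide, flared outward) stands off the head at x = +25 to +29 mm.
- pack: The same battery pack: origin at the centre of its underside, axes as those of the grip point. The body is 44 x 64 mm up to 50 mm; the head above it is 30 x 48 mm (x from -22 to +8 mm).
- tab (a joint): Angle of the pack's snap tab, a sprung strip hinged 8 mm above the underside, pad 66 to 98 mm up: 0 = out, 0.17 rad = fully in, at its stop. A pinch of 6 N starts it, 16 N brings it to the stop; the grip then measures 36 mm instead of 51 mm and its middle has moved 7 mm towards the grip face, which does not give. The hook, 44 mm up, leaves the catch at 0.09 to 0.16 rad.
- driver_bay (a point): Centre of the mouth of the battery bay in the flat top of the beige laser driver, 74 mm up. Bay 46.4 x 66.4 mm, 52 mm deep to its floor, 4 mm chamfer at the mouth; axes x (towards the catch), y, z (up). The catch ledge is in the wall at +x; a latched pack can rise 2 to 3 mm. The thin bay stands 25 N from the pack, all contacts added: a side load on the head counts about double.
- driver: Beige laser driver, 180 x 200 x 74 mm, fixed to the table: display, knob (18 mm high) and keys on the half of its top at -y, battery bay in the half at +y. Origin: centre of its underside, z up.
- charger_bay (a point): Centre of the mouth of the bay in the top of the grey charger, 60 mm up: 46.4 x 66.4 mm, 52 mm deep, 4 mm chamfer, catch ledge at +x; axes x (towards the catch), y, z (up). A sprung contact block stands 4 mm up from its floor; 10 N push it level. Fully home the pack's underside is 52 mm below this point, its grip point 28 mm above; latched and let go it rises 2 to 3 mm.
- charger: Grey battery charger, 130 x 115 x 60 mm, fixed to the table, the bay in the middle of its top. Origin: centre of its underside, z up.
- lens_mount: Bystander: black lens mount on a post with a round foot, 60 mm wide, 130 mm tall. Origin: centre of its underside.
- jar: Bystander: small amber jar with a black cap, 44 mm wide, 70 mm tall. Origin: centre of its underside.
- hexdriver: Bystander: hand driver with a black handle, 150 mm long, lying on the table. Origin: centre of its underside.
- post_holder: Bystander: dark post holder with a round foot, 50 mm wide, 55 mm tall, with a steel thumbscrew. Origin: centre of its underside.
Not all that is in view belongs to the job. Leave any blue or turquoise look-alike of the pack alone. Of the things that look like the charger, take the one that is farthest to the robot's right at the start.

How it is judged:
On the way:
1. the pack is drawn up clear of the driver's bay (z of pack in the frame of driver_bay above 0.005 m), for 0.1 s.
At the end, for the whole second after the job is handed in: The pack stands latched in the charger: within 4 mm of the bay's middle, its underside 47.5 mm or more below the mouth (home is 52 mm; the contacts lift a latched pack 2 to 3 mm), its snap tab sprung out under the catch to below 0.03 rad, at rest (horizontal distance between pack and charger_bay below 0.004 m and z of pack in the frame of charger_bay below -0.0475 m and value of joint tab below 0.03 rad and linear speed of pack below 0.02 m/s); the robot touches nothing.
It fails at once if the pack is jammed or wrenched in the driver's bay with more than 25 N (contact force between pack and driver above 25 N).
It fails at once if the pack is forced into the charger with more than 60 N (contact force between pack and charger above 60 N).
It fails at once if one of the other things on the table is moved by more than 20 mm (distance of any of lens_mount, jar, hexdriver, post_holder from where it was at the start of the episode above 0.02 m).
It also fails if it takes over 72 s, if anything falls off the work surface, if the arm or the gripper's body presses on something with over 40 N, if the wrist force passes 120 N, or if a joint passes its speed limit or range.

## Working session

There is one attempt and no reset: what is moved stays moved. The work goes in short steps, Python scripts to look and compute and a tool call to move; the robot and the scene stay as the last step left them, time stands still between calls to the robot, and variables do not carry over. Pictures are saved under pics/ and viewed, at most 10 in all, crops included, and the job is handed in when it is done.

Besides the shell and the picture viewer there is one more tool, called after "Request:" as name(argument=value, ...), one argument or row to a line, values as JSON. step_arm: Moves the arm, as the interface text tells. Its arguments: {"type":"object","properties":{"motion":{"type":"array"},"newtons":{"type":"number"}},"required":["motion"]}

```bash
mkdir -p pics
python3 - <<'E'
from rig import robot, viewer, job
import cv2, numpy as np
print(robot.observe())
for n in ["scene","side"]:
    im,d=viewer.get_image(n); m=viewer.camera_model(n)
    np.savez(f"{n}0.npz",im=im,d=d,**m); cv2.imwrite(f"pics/{n}0.png",im[:,:,::-1])
    print(n,m)
E
```

```text
{'clock': 0.0, 'joint_positions': array([-1.22202131e+00,  4.23860161e-01,  1.63070309e+00, -2.26357946e-05,
        1.08861874e+00, -1.90270895e-02]), 'dq': array([ 0.00027379,  0.00023493,  0.00094551, -0.0013153 , -0.00164554,
        0.00162791]), 'joint_efforts': array([-1.12792313e-03, -5.57369864e+01, -2.81741220e+01, -1.04273338e-04,
        7.30999964e-03,  2.19240434e-05]), 'tool_pos': array([ 0.22453904, -0.58267121,  0.23052849]), 'tool_rot': array([-7.82247611e-04,  9.83136532e-01,  1.82871340e-01, -1.40314884e-04]), 'contact_force': array([ 0.60286699, -0.38118387,  0.30906707]), 'moment': array([ 0.00329539, -0.01270814,  0.00148332]), 'gripper_force': 0.0, 'grip_width': 0.08526403824148658}
scene {'intrinsics': array([[560.73197842,   0.        , 322.13251998],
       [  0.        , 560.73197842, 239.37049086],
       [  0.        ,   0.        ,   1.        ]]), 'R': array([[-0.78885885,  0.61453534, -0.00693084],
       [ 0.39913355,  0.50371402, -0.76613615],
       [-0.46732658, -0.60713961, -0.64264093]]), 't': array([ 0.40252869, -0.1961504 ,  1.58446162])}
side {'intrinsics': array([[527.11184998,   0.        , 315.79681031],
       [  0.        , 527.11184998, 238.18211561],
       [  0.        ,   0.        ,   1.        ]]), 'R': array([[-0.85342536, -0.52119497, -0.00457832],
       [-0.40217506,  0.66407404, -0.63028636],
       [ 0.33154242, -0.53606108, -0.77634924]]), 't': array([0.51278553, 0.24478531, 1.06892813])}
```

View pics/scene0.png

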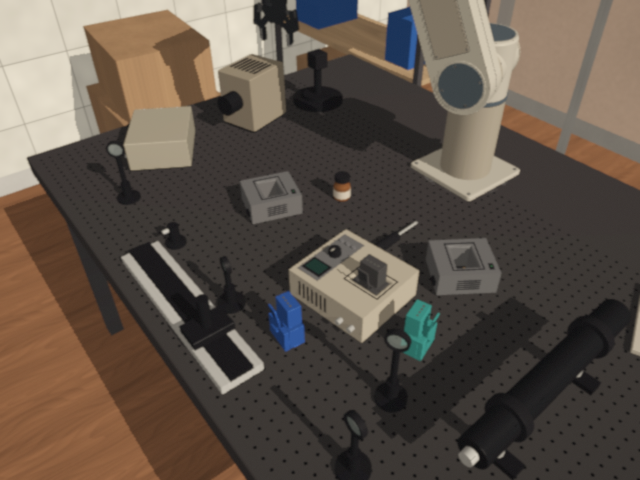

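View pics/side0.png

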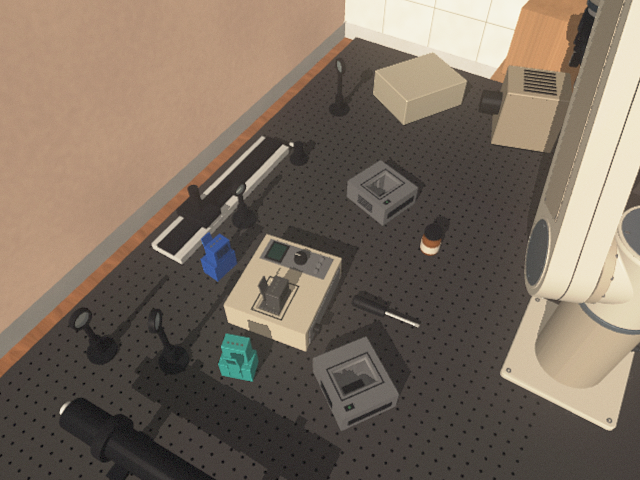

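The charger farthest to the robot's right (-y) is the one at scene (270,195) / side (382,190). The driver is at scene (355,282) / side (285,292). The pack's head stands up at side (275,292), with its tab to the left at (262,288).

```bash
cat > h.py <<'E'
import numpy as np, cv2
def cloud(im,d,K,R,t):
    v,u=np.mgrid[:d.shape[0],:d.shape[1]]
    c=np.stack([(u-K[0,2])/K[0,0]*d,(v-K[1,2])/K[1,1]*d,d],-1)
    P=(c-t)@R
    P[d==0]=np.nan
    return P
def ray(u,v,z,K,R,t):
    r=R.T@np.linalg.solve(K,[u,v,1.]); o=-R.T@t
    return o+r*(z-o[2])/r[2]
E
python3 - <<'E'
from h import *
for n,boxes in [("scene",{"drv":(285,225,425,345),"chg":(235,165,310,225),"chg2":(420,230,505,300)}),("side",{"drv":(220,230,345,350),"chg":(340,155,425,225),"chg2":(305,335,405,430)})]:
    f=np.load(n+"0.npz"); P=cloud(f["im"],f["d"],f["intrinsics"],f["R"],f["t"])
    for k,(a,b,c,e) in boxes.items():
        p=P[b:e,a:c].reshape(-1,3); h=.074 if k=="drv" else .06
        q=p[np.abs(p[:,2]-h)<.006]
        r=cv2.minAreaRect((q[:,:2]*1000).astype(np.float32)); print(n,k,len(q),np.median(q[:,2]),r)
        print('  box',cv2.boxPoints(r).round().tolist())
        if k=="drv":
            for lo,hi in [(.1,.114),(.114,.13)]:
                q=p[(p[:,2]>lo)&(p[:,2]<hi)]
                if len(q)>3: print("  pack",lo,len(q),q.mean(0),cv2.minAreaRect((q[:,:2]*1000).astype(np.float32)))
E
```

```text
scene drv 5282 0.07539419314136085 ((571.7904052734375, 189.16848754882812), (280.33392333984375, 273.7654724121094), 46.3842658996582)
  box [[376.0, 182.0], [574.0, -7.0], [768.0, 196.0], [569.0, 385.0]]
  pack 0.1 240 [0.58600852 0.24065031 0.10554094] ((621.205810546875, 243.42420959472656), (127.43036651611328, 262.45831298828125), 46.51724624633789)
  pack 0.114 344 [0.55961382 0.22616656 0.11943512] ((564.5281982421875, 226.1040496826172), (54.446495056152344, 49.47417449951172), 9.681879043579102)
scene chg 1242 0.06116011051804851 ((526.9391479492188, -190.89495849609375), (123.50177001953125, 131.47564697265625), 71.42121124267578)
  box [[445.0, -228.0], [570.0, -270.0], [609.0, -153.0], [484.0, -111.0]]
scene chg2 1922 0.060788306203088935 ((342.5828552246094, 283.8493957519531), (121.81786346435547, 131.74871826171875), 55.24567413330078)
  box [[254.0, 271.0], [362.0, 196.0], [431.0, 296.0], [323.0, 371.0]]
side drv 6128 0.07510304919979804 ((594.9415893554688, 219.36572265625), (250.5662841796875, 272.72613525390625), 8.991786003112793)
  box [[450.0, 334.0], [493.0, 65.0], [740.0, 104.0], [697.0, 374.0]]
  pack 0.1 168 [0.56088942 0.25837134 0.10595349] ((598.8768920898438, 237.4989471435547), (133.94654846191406, 271.84564208984375), 38.24021530151367)
  pack 0.114 380 [0.55692993 0.22660326 0.11952438] ((565.0645751953125, 225.63784790039062), (52.62518310546875, 52.209285736083984), 9.12594985961914)
side chg 1551 0.06059822010268646 ((526.8715209960938, -192.55044555664062), (120.7685546875, 136.7663116455078), 71.0069808959961)
  box [[443.0, -227.0], [572.0, -272.0], [611.0, -158.0], [482.0, -113.0]]
side chg2 3363 0.060649021657325414 ((363.11865234375, 269.9447021484375), (116.45081329345703, 181.06263732910156), 55.36306381225586)
  box [[256.0, 273.0], [405.0, 171.0], [471.0, 266.0], [322.0, 369.0]]
```

Run:
```python
import numpy as np,cv2
a=np.load("side0.npz")["im"][225:350,215:350,::-1]; b=np.load("side0.npz")["im"][150:230,335:425,::-1]
c=np.load("scene0.npz")["im"][225:345,285:425,::-1]
r=lambda x:cv2.resize(x,(400,360),interpolation=cv2.INTER_CUBIC)
cv2.imwrite("pics/crop.png",np.hstack([r(a),r(b)]))
```

```text
(no output)
```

View pics/crop.png

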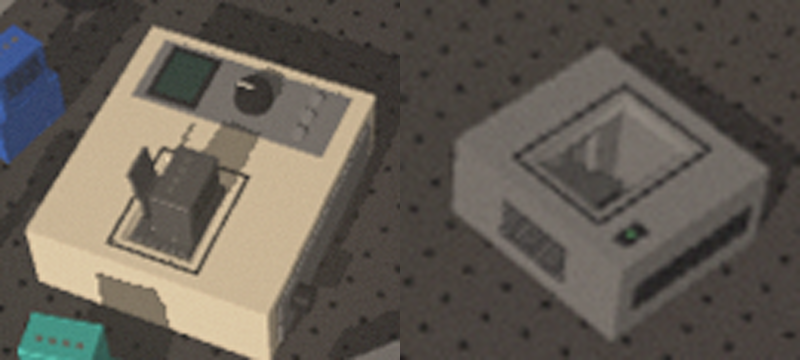

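The left crop shows the driver with its display at the top and the tab on the left of the head, towards world +x. The right crop shows the charger with its bay opening at about (612,155) and an LED at (630,233). The catch isn't clear from here, so I'll check it with the wrist camera.

Run:
```python
from h import *
for n,boxes in [("scene",{"drv":(285,225,425,345),"chg":(235,165,310,225)}),("side",{"drv":(220,230,345,350),"chg":(340,155,425,225)})]:
    f=np.load(n+"0.npz"); P=cloud(f["im"],f["d"],f["intrinsics"],f["R"],f["t"]); im=f["im"].astype(int)
    for k,(a,b,c,e) in boxes.items():
        h=.074 if k=="drv" else .06
        m=np.zeros(P.shape[:2],np.uint8); m[b:e,a:c]=1
        m&=(np.abs(P[...,2]-h)<.006)
        if k=="drv": m&=(im[...,0]-im[...,2]>15)&(im[...,0]>110)
        m=cv2.morphologyEx(m,cv2.MORPH_OPEN,np.ones((3,3),np.uint8))
        nl,l,s,_=cv2.connectedComponentsWithStats(m); i=1+s[1:,4].argmax(); 
        ct=max(cv2.findContours((l==i).astype(np.uint8),cv2.RETR_EXTERNAL,cv2.CHAIN_APPROX_NONE)[0],key=len)
        q=np.array([ray(u,v,h,f["intrinsics"],f["R"],f["t"]) for u,v in cv2.convexHull(ct)[:,0]])
        r=cv2.minAreaRect((q[:,:2]*1000).astype(np.float32)); print(n,k,s[i,4],r,cv2.boxPoints(r).round().tolist())
    p=P[boxes["drv"][1]:boxes["drv"][3],boxes["drv"][0]:boxes["drv"][2]].reshape(-1,3)
    q=p[(p[:,2]>.112)&(np.hypot(p[:,0]-.565,p[:,1]-.226)<.05)]
    H,xe,ye=np.histogram2d(q[:,0],q[:,1],bins=[np.arange(.53,.61,.005),np.arange(.19,.265,.005)]); print(H.astype(int))
```

```text
scene drv 3861 ((568.3240966796875, 181.3893280029297), (186.0028839111328, 204.98431396484375), 8.973244667053223) [[460.0, 268.0], [492.0, 66.0], [676.0, 95.0], [644.0, 297.0]]
scene chg 1204 ((527.1295776367188, -190.61569213867188), (125.09883880615234, 131.96063232421875), 71.85331726074219) [[445.0, -230.0], [570.0, -271.0], [609.0, -152.0], [484.0, -111.0]]
[[ 0  0  0  0  0  0  0  0  0  0  0  0  0  0  0]
 [ 0  0  0  0  0  1  1  1  2  2  7  0  0  0  0]
 [ 0  1  4  1  6  3  6  5  5  4  6  3  0  0  0]
 [ 0  1  6  4  2  5  1  4  5  3  3  8  0  0  0]
 [ 0  0  3  5  4  4  5  4  5  5  7  5  0  0  0]
 [ 0  0  3  3  3  4  6  4  3  2  4  9  0  0  0]
 [ 0  0  4  8  3  5  5  4  5  7  4 10  0  0  0]
 [ 0  0  4  3  5  5  8 10  5  7  6  5  0  0  0]
 [ 0  0  3  5  7  4  1  0  0  0  0  0  0  0  0]
 [ 0  0  0  0  0  0  0  0  0  0  0  0  0  0  0]
 [ 0  0  0  0  0  0  0  0  1  1  3  0  0  0  0]
 [ 0  0  0  0  0  3  6  7  6  9  4  0  0  0  0]
 [ 0  0  0  0  0  1  3  0  2  1  0  0  0  0  0]
 [ 0  0  0  0  0  0  0  0  0  0  0  0  0  0  0]
 [ 0  0  0  0  0  0  0  0  0  0  0  0  0  0  0]]
side drv 449
[... 374 characters left out ...]
 0  0  0  0  0  0  0  0  0]
 [ 0  0  0  0  0  1  1  2  5  5  8  5  0  0  0]
 [ 0  0  2  7  5  7  9  6  6  7  4  9  0  0  0]
 [ 0  1  5  5  7  4  4  4  7  4  5  6  0  0  0]
 [ 0  1  3  6  6  4  6  4  6  7  4 10  0  0  0]
 [ 0  1  3  5  7  7  5  7  4  6  5  9  1  0  0]
 [ 0  0  3  7  2  5  6  6  6  5  5  7  2  0  0]
 [ 0  0  2  5  5  5  5  4  4  4  1  1  0  0  0]
 [ 0  0  1  2  3  0  0  0  0  0  0  0  0  0  0]
 [ 0  0  0  0  0  0  0  0  0  0  0  0  0  0  0]
 [ 0  0  0  0  0  0  0  0  2  1  4  0  0  0  0]
 [ 0  0  0  0  0  4  8  7  8  8  3  0  0  0  0]
 [ 0  0  0  0  0  1  1  0  0  0  0  0  0  0  0]
 [ 0  0  0  0  0  0  0  0  0  0  0  0  0  0  0]
 [ 0  0  0  0  0  0  0  0  0  0  0  0  0  0  0]]
```

Request:
step_arm(
  motion=[
    [0.0854, [0.03, -0.03, -0.03], 0],
    [0.0854, [0.045, -0.03, -0.03], 0],
    [0.0854, [0.045, -0.03, -0.01], 0],
    [0.0854, [0.045, -0.03, 0], 0],
    [0.0854, [0.045, -0.03, 0], 0],
    [0.0854, [0.045, -0.03, 0], 0],
    [0.0854, [0.045, -0.03, 0], 0],
    [0.0854, [0.045, -0.03, 0], 0],
    [0.0854, [0.02, -0.01, 0], 0],
    [0.0854, [0, 0, 0], 0],
  ],
)

```text
clock: 1.1
tool_pos: [0.4557, -0.2469, 0.2933]
tool_rot: [-0.0, 0.983, 0.185, 0.0]
contact_force: [-0.2, -0.8, 0.5]
grip_width: 0.0855
gripper_force: 0.0
```

```bash
cat > wl.py <<'E'
import sys
from rig import robot, viewer
from h import *
o=robot.observe(); m=viewer.camera_model("wrist"); im,d=viewer.get_image("wrist")
n=sys.argv[1]; np.savez(n+".npz",im=im,d=d,**m); cv2.imwrite(f"pics/{n}.png",im[:,:,::-1])
print(o["clock"],o["tool_pos"],o["tool_rot"],o["contact_force"],"cam",-m["R"].T@m["t"])
E
python3 wl.py w1
```

```text
1.1 [ 0.45565108 -0.24694002  0.29333125] [-2.64960589e-04  9.82767238e-01  1.84847174e-01  9.04013335e-05] [-0.20796148 -0.76023311  0.50029798] cam [ 0.53039485 -0.2178822   0.43716211]
```

View pics/w1.png

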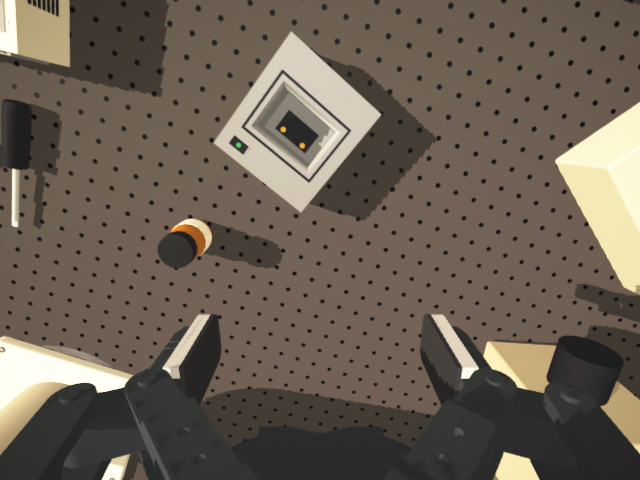

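The wrist view shows the charger at (298,122), its bay contacts at (295,135), its LED corner at (238,145), and something pale at (327,140) that may be the catch. I'll zoom in there.

Run:
```python
from h import *
f=np.load("w1.npz"); im=f["im"]
cv2.imwrite("pics/w1c.png",cv2.resize(im[55:195,220:380,::-1],(800,600)[:1]+(600,),interpolation=cv2.INTER_CUBIC) if 0 else cv2.resize(im[60:190,230:370,::-1],(646,600),interpolation=cv2.INTER_CUBIC))
P=cloud(im,f["d"],f["intrinsics"],f["R"],f["t"])
K,R,t=f["intrinsics"],f["R"],f["t"]
m=np.zeros(P.shape[:2],np.uint8); m[20:225,200:400]=1
m&=np.abs(P[...,2]-.06)<.006
ct=max(cv2.findContours(m,cv2.RETR_EXTERNAL,cv2.CHAIN_APPROX_NONE)[0],key=len)
q=np.array([ray(u,v,.06,K,R,t) for u,v in cv2.convexHull(ct)[:,0]])
r=cv2.minAreaRect((q[:,:2]*1000).astype(np.float32)); print(r,cv2.boxPoints(r).round(1).tolist())
for n,uv in dict(led=(238,145),pale=(327,140),bright=(298,122)).items(): print(n,ray(*uv,.06,K,R,t),P[uv[1],uv[0]])
# hole: pixels deeper than the top inside
hm=((P[...,2]<.052)&(cv2.fillPoly(np.zeros_like(m),[cv2.convexHull(ct)],1)>0)).astype(np.uint8)
hm=cv2.morphologyEx(hm,cv2.MORPH_OPEN,np.ones((3,3),np.uint8))
c2=max(cv2.findContours(hm,cv2.RETR_EXTERNAL,cv2.CHAIN_APPROX_NONE)[0],key=cv2.contourArea)
print(cv2.minAreaRect((np.array([ray(u,v,.058,K,R,t) for u,v in c2[:,0]])[:,:2]*1000).astype(np.float32)))
```

```text
((524.0048828125, -193.96282958984375), (115.40764617919922, 130.44317626953125), 71.82630920410156) [[444.0, -228.39999389648438], [568.0, -269.1000061035156], [604.0, -159.5], [480.0, -118.80000305175781]]
led [ 0.48679073 -0.14367704  0.06      ] [ 0.48703346 -0.14409012  0.06209956]
pale [ 0.52475176 -0.22760547  0.06      ] [ 0.5240087  -0.22888579  0.01033685]
bright [ 0.53031774 -0.1937806   0.06      ] [ 0.53030787 -0.19069566  0.01172437]
((524.12353515625, -194.36862182617188), (65.4306411743164, 45.703521728515625), 71.85779571533203)
```

View pics/w1c.png

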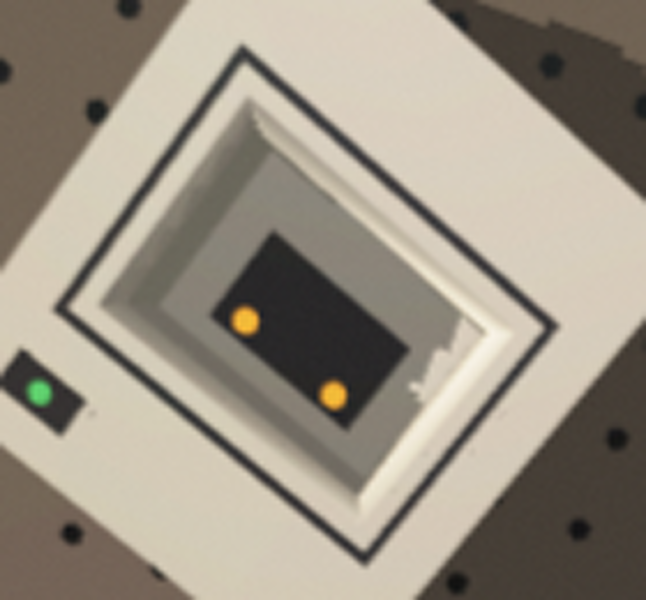

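The bay centre is at about (0.524,-0.194), with its short axis at -18° or 162°. The catch side still isn't visible, so I'll check the wall profiles for a recess.

Run:
```python
from h import *
c=np.array([.524,-.194,.06]); a=np.radians(-18.1); X=np.array([np.cos(a),np.sin(a),0]);Y=np.array([-np.sin(a),np.cos(a),0])
out=[]
for n in ["w1","side0","scene0"]:
    f=np.load(n+".npz"); P=cloud(f["im"],f["d"],f["intrinsics"],f["R"],f["t"])-c
    x,y,z=P@X*1e3,P@Y*1e3,P[...,2]*1e3
    for lo,hi in [(-8,-4),(-14,-8),(-22,-14),(-34,-22),(-45,-34)]:
        s=[]
        for sg in (1,-1):
            k=(z>lo)&(z<hi)&(abs(y)<12)&(sg*x>12)&(sg*x<34)
            s.append((sg,int(k.sum()),np.percentile(x[k],[10,50,90]).round(1).tolist() if k.sum() else None))
        print(n,lo,hi,s)
    # rectified-ish crop
    K,R,t=f["intrinsics"],f["R"],f["t"]
    pr=[]
    for sx,sy in [(-35,-45),(35,-45),(35,45),(-35,45)]:
        q=K@(R@(c+(X*sx+Y*sy)/1e3)+t); pr.append(q[:2]/q[2])
    H=cv2.getPerspectiveTransform(np.float32(pr),np.float32([[0,0],[260,0],[260,335],[0,335]]))
    w=cv2.warpPerspective(f["im"],H,(260,335),flags=cv2.INTER_CUBIC)
    out.append(cv2.normalize(w,None,0,255,cv2.NORM_MINMAX))
cv2.imwrite("pics/rect.png",np.hstack(out)[:,:,::-1])
```

```text
w1 -8 -4 [(1, 4, [23.2, 23.2, 23.7]), (-1, 10, [-23.4, -23.2, -23.1])]
w1 -14 -8 [(1, 0, None), (-1, 12, [-23.3, -23.2, -23.1])]
w1 -22 -14 [(1, 0, None), (-1, 16, [-23.2, -23.2, -23.0])]
w1 -34 -22 [(1, 0, None), (-1, 22, [-23.2, -23.2, -23.1])]
w1 -45 -34 [(1, 0, None), (-1, 20, [-23.2, -23.1, -23.0])]
side0 -8 -4 [(1, 4, [22.6, 24.6, 29.2]), (-1, 1, [-20.2, -20.2, -20.2])]
side0 -14 -8 [(1, 1, [27.6, 27.6, 27.6]), (-1, 0, None)]
side0 -22 -14 [(1, 12, [26.4, 32.5, 33.7]), (-1, 0, None)]
side0 -34 -22 [(1, 14, [30.0, 32.8, 33.8]), (-1, 0, None)]
side0 -45 -34 [(1, 11, [24.8, 32.5, 33.2]), (-1, 0, None)]
scene0 -8 -4 [(1, 1, [24.0, 24.0, 24.0]), (-1, 1, [-21.9, -21.9, -21.9])]
scene0 -14 -8 [(1, 0, None), (-1, 7, [-22.3, -22.0, -21.5])]
scene0 -22 -14 [(1, 0, None), (-1, 4, [-22.7, -21.7, -20.8])]
scene0 -34 -22 [(1, 0, None), (-1, 2, [-22.8, -22.3, -21.7])]
scene0 -45 -34 [(1, 0, None), (-1, 0, None)]
```

View pics/rect.png

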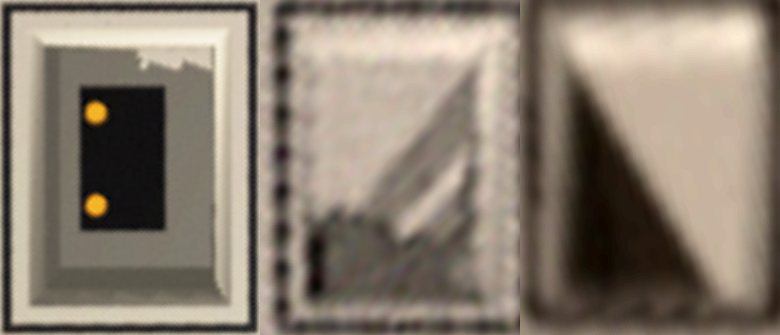

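The -x wall is flush all the way down, while the side view shows depth well past 23 mm on the +x wall, so the recess is there. That puts the catch at +x with a bay yaw of about -18.1°. The pack's yaw in the driver is about 9°. Next I'll move to just short of the pack for a close look.

Request:
step_arm(
  motion=[
    [0.0854, [0, 0, 0], -8.59],
    [0.0854, [0, 0, 0], -8.59],
    [0.0854, [0, 0, 0], -8.59],
    [0.0854, [0, 0, 0], -8.59],
    [0.0854, [0, 0, 0], -8.59],
    [0.0854, [0, 0, 0], -8.59],
    [0.0854, [0, 0, 0], -8.59],
    [0.0854, [0, 0, 0], -8.59],
    [0.0854, [0, 0, 0], -8.59],
    [0.0854, [0.02, 0.01, 0], -0.4],
    [0.0854, [0.04, 0.018, 0], 0],
    [0.0854, [0.04, 0.018, 0], 0],
  ],
)

```text
clock: 2.35
tool_pos: [0.4839, -0.1442, 0.2933]
tool_rot: [-0.0, 0.652, 0.758, -0.0]
contact_force: [0.4, -0.7, -0.9]
grip_width: 0.0853
gripper_force: 0.0
```

Request:
step_arm(
  motion=[
    [0.0854, [0.04, 0.018, 0], 0],
    [0.0854, [0.04, 0.018, 0], 0],
    [0.0854, [0.04, 0.018, 0], 0],
    [0.0854, [0.04, 0.018, 0.01], 0],
    [0.0854, [0.04, 0.018, 0.01], 0],
    [0.0854, [0.04, 0.018, 0.01], 0],
    [0.0854, [0.04, 0.018, 0.01], 0],
    [0.0854, [0.016, 0.006, 0], 0],
    [0.0854, [0, 0, 0], 0],
    [0.0854, [0, 0, 0], 0],
  ],
)

```text
clock: 3.35
tool_pos: [0.5697, 0.1678, 0.2534]
tool_rot: [0.0, 0.651, 0.759, -0.0]
contact_force: [-0.1, -0.8, -0.5]
grip_width: 0.0856
gripper_force: 0.0
```

```bash
python3 wl.py w2
```

```text
3.35 [0.56970511 0.16779278 0.25344408] [ 3.47340171e-05  6.51061934e-01  7.59024462e-01 -4.71818826e-04] [-0.07084373 -0.83960685 -0.49291383] cam [0.55679522 0.24766402 0.39721573]
```

View pics/w2.png

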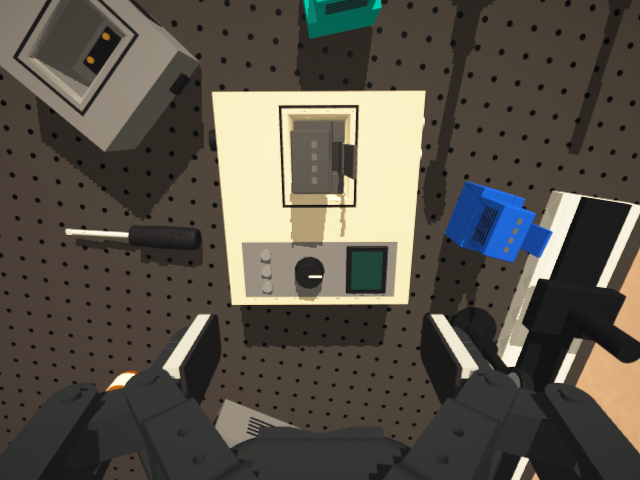

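The wrist view shows the pack head at (312,157), the tab at (348,160) on image right (tool +y), and the bay outline from (280,107) to (357,206). I'll measure the driver and the head from here.

Run:
```python
from h import *
f=np.load("w2.npz"); K,R,t=f["intrinsics"],f["R"],f["t"]; im=f["im"].astype(int)
P=cloud(f["im"],f["d"],K,R,t)
def rect(m,z):
    m=cv2.morphologyEx(m.astype(np.uint8),cv2.MORPH_OPEN,np.ones((3,3),np.uint8))
    ct=max(cv2.findContours(m,cv2.RETR_EXTERNAL,cv2.CHAIN_APPROX_NONE)[0],key=cv2.contourArea)
    return cv2.minAreaRect((np.array([ray(u,v,z,K,R,t) for u,v in ct[:,0]])[:,:2]*1000).astype(np.float32))
roi=np.zeros(P.shape[:2],bool); roi[80:320,205:435]=1
z=P[...,2]
print("drv",rect(roi&(abs(z-.074)<.005)&(im[...,0]>120),.074))
pr=np.zeros_like(roi); pr[100:215,275:362]=1
print("head z",np.median(z[120:190,295:330]), "pad", np.nanmax(z[pr]))
hz=np.median(z[120:190,295:330])
a=np.radians(9.0); X=np.array([np.cos(a),np.sin(a)]);Y=np.array([-X[1],X[0]])
q=P[pr]; q=q[q[:,2]>.11]; x=q[:,:2]@X*1e3;y=q[:,:2]@Y*1e3
h,e=np.histogram(x,bins=np.arange(x.min()-1,x.max()+2,2)); print(list(zip(e.round(1),h)))
k=x<x.min()+28; print("y range",np.percentile(y[k],[1,99]),"x",x.min())
print("head",rect(pr&(abs(z-hz)<.004),hz))
tm=np.array([.5697,.1678]); print("tcp",tm@X*1e3,tm@Y*1e3)
# dark bay outline ring: 
dk=pr&(abs(z-.074)<.004)&(im.sum(-1)<150)
v,u=np.nonzero(dk); g=np.array([ray(a_,b_,.074,K,R,t) for a_,b_ in zip(u,v)]); print("ring",len(g),cv2.minAreaRect((g[:,:2]*1000).astype(np.float32)))
gx,gy=g[:,:2]@X*1e3,g[:,:2]@Y*1e3; print(gx.min(),gx.max(),gy.min(),gy.max())
```

```text
drv ((566.060546875, 179.51284790039062), (180.74496459960938, 200.8819122314453), 8.997613906860352)
head z nan pad 0.12311316630955747
[(np.float64(564.2), np.int64(31)), (np.float64(566.2), np.int64(166)), (np.float64(568.2), np.int64(163)), (np.float64(570.2), np.int64(159)), (np.float64(572.2), np.int64(171)), (np.float64(574.2), np.int64(157)), (np.float64(576.2), np.int64(169)), (np.float64(578.2), np.int64(165)), (np.float64(580.2), np.int64(171)), (np.float64(582.2), np.int64(152)), (np.float64(584.2), np.int64(189)), (np.float64(586.2), np.int64(142)), (np.float64(588.2), np.int64(176)), (np.float64(590.2), np.int64(192)), (np.float64(592.2), np.int64(126)), (np.float64(594.2), np.int64(125)), (np.float64(596.2), np.int64(0)), (np.float64(598.2), np.int64(0)), (np.float64(600.2), np.int64(0)), (np.float64(602.2), np.int64(0)), (np.float64(604.2), np.int64(0)), (np.float64(606.2), np.int64(0)), (np.float64(608.2), np.int64(0)), (np.float64(610.2), np.int64(36)), (np.float64(612.2), np.int64(111)), (np.float64(614.2), np.int64(90)), (np.float64(616.2), np.int64(26))]
y range [110.49544854 157.86748546] x 565.1674412600419Traceback (most recent call last):
  File "<stdin>", line 18, in <module>
  File "<stdin>", line 6, in rect
ValueError: max() iterable argument is empty
```

Request:
step_arm(
  motion=[
    [0.0854, [0.029, 0.001, 0.01], -0.24],
    [0.0854, [0.0286, 0.001, 0.02], 0],
    [0.0854, [0, 0, 0.03], 0],
    [0.0854, [0, 0, 0.03], 0],
    [0.0854, [0, 0, 0.03], 0],
    [0.0854, [0, 0, 0.025], 0],
    [0.0854, [0, 0, 0.02], 0],
    [0.0854, [0, 0, 0.0084], 0],
    [0.07, [0, 0, 0], 0],
    [0.062, [0, 0, 0], 0],
    [0.058, [0, 0, 0], 0],
    [0.056, [0, 0, 0], 0],
  ],
  newtons=20,
)

```text
clock: 4.6
tool_pos: [0.5636, 0.2266, 0.0813]
tool_rot: [0.0, 0.649, 0.761, 0.001]
contact_force: [-0.8, -0.4, -0.4]
grip_width: 0.0563
gripper_force: 0.0
```

```bash
python3 wl.py w3
```

```text
4.6 [0.56357185 0.22659628 0.08134012] [4.79241409e-04 6.49322519e-01 7.60512504e-01 8.76022531e-04] [-0.83999756 -0.41197275 -0.41818368] cam [0.5499643  0.30618435 0.22519701]
```

View pics/w3.png

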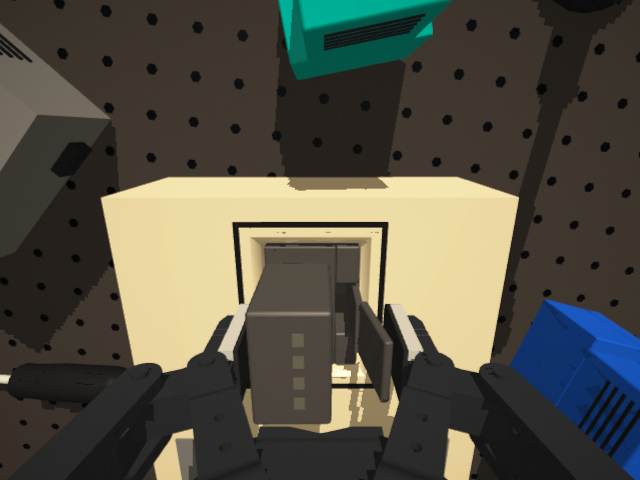

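The fingers straddle the head from (245,345) to (390,345) with small gaps on both sides. I'll close in small steps and shift the hand with the tab.

Request:
step_arm(
  motion=[
    [0.054, [0, -0.0005, 0], 0],
    [0.052, [0, -0.0006, 0], 0],
    [0.051, [0, 0, 0], 0],
    [0.051, [0, 0, 0], 0],
  ],
)

```text
clock: 5.05
tool_pos: [0.5621, 0.2264, 0.0804]
tool_rot: [0.0, 0.649, 0.761, 0.0]
contact_force: [0.9, 0.3, 2.1]
grip_width: 0.0511
gripper_force: 2.4
```

```bash
cat > st.py <<'E'
from rig import robot
import numpy as np
o=robot.observe(); a=np.radians(9.0); X=np.array([np.cos(a),np.sin(a)]);Y=np.array([-X[1],X[0]])
p=o["tool_pos"]; f=o["contact_force"]
print("t",o["clock"],"xy in pack axes",p[:2]@X*1e3,p[:2]@Y*1e3,"z",p[2]*1e3,"F",f[:2]@X,f[:2]@Y,f[2],"M",o["moment"],"w",o["grip_width"],o["gripper_force"])
E
python3 st.py
```

```text
t 5.05 xy in pack axes 590.5588190735585 135.72500251050522 z 80.437650396854 F 0.9776912055347209 0.18487117627143654 2.089190043149589 M [ 0.06013189 -0.06237502  0.02070249] w 0.051058161492189016 2.4211272003594786
```

Request:
step_arm(
  motion=[
    [0.0495, [0, -0.0005, 0], 0],
    [0.048, [0, -0.0007, 0], 0],
    [0.0465, [0, -0.0008, 0], 0],
    [0.0465, [0, 0, 0], 0],
  ],
)

```text
clock: 5.45
tool_pos: [0.5608, 0.2263, 0.0808]
tool_rot: [0.001, 0.649, 0.761, 0.001]
contact_force: [1.9, 0.6, 6.2]
grip_width: 0.0464
gripper_force: 6.3
```

```bash
python3 st.py
```

```text
t 5.45 xy in pack axes 589.2559887253439 135.76218427640174 z 80.81306079122312 F 1.9813949445273757 0.3146658016310539 6.155820384877307 M [ 0.06611764 -0.41214     0.01080064] w 0.046403992529256255 6.3408257137052715
```

Request:
step_arm(
  motion=[
    [0.0465, [0, 0.0003, -0.001], 0],
    [0.045, [0, -0.0005, -0.0008], 0],
    [0.045, [0, 0, 0], 0],
  ],
)

```text
clock: 5.75
tool_pos: [0.5588, 0.2256, 0.0813]
tool_rot: [-0.0, 0.649, 0.761, -0.001]
contact_force: [0.1, 0.4, -3.5]
grip_width: 0.0449
gripper_force: 7.9
```

```bash
python3 st.py
```

```text
t 5.75 xy in pack axes 587.196200585512 135.4564099405387 z 81.32454529936007 F 0.12280605764425781 0.3933662260058757 -3.514644866675487 M [ 0.0265688  -0.03877629  0.0326111 ] w 0.04492408767909697 7.912838528864086
```

Request:
step_arm(
  motion=[
    [0.0435, [0, -0.0007, -0.0002], 0],
    [0.042, [0, -0.0007, -0.0002], 0],
    [0.0405, [0, -0.0007, -0.0002], 0],
    [0.0405, [0, 0, 0], 0],
  ],
)

```text
clock: 6.15
tool_pos: [0.5573, 0.2255, 0.0824]
tool_rot: [-0.0, 0.649, 0.761, -0.0]
contact_force: [0.0, -0.8, -3.0]
grip_width: 0.0405
gripper_force: 9.9
```

```bash
python3 st.py
```

```text
t 6.15 xy in pack axes 585.7274587576294 135.55384725373438 z 82.42794712721157 F -0.11762423512150112 -0.812116411633522 -3.017436977186116 M [ 0.04161917 -0.06993745 -0.01136868] w 0.04053347368078471 9.941013572970405
```

Request:
step_arm(
  motion=[
    [0.039, [0, -0.0007, -0.0001], 0],
    [0.0375, [0, -0.0007, -0.0001], 0],
    [0.036, [0, -0.0008, -0.0001], 0],
    [0.036, [0, 0, 0], 0],
  ],
)

```text
clock: 6.55
tool_pos: [0.5552, 0.2252, 0.0828]
tool_rot: [-0.0, 0.649, 0.761, -0.0]
contact_force: [0.3, 0.4, -2.2]
grip_width: 0.0365
gripper_force: 12.7
```

```bash
python3 st.py
```

```text
t 6.55 xy in pack axes 583.5869290076504 135.56633754043705 z 82.83985598361777 F 0.3842640851561676 0.36774423585779104 -2.1947982395262953 M [-0.0286875   0.01841098  0.03303641] w 0.03648273338416224 12.693985104560852
```

Request:
step_arm(
  motion=[
    [0.035, [0, -0.0004, 0], 0],
    [0.034, [0, 0, 0], 0],
    [0.032, [0, 0, 0], 0],
  ],
  newtons=25,
)

```text
clock: 6.85
tool_pos: [0.555, 0.2252, 0.0829]
tool_rot: [0.0, 0.649, 0.761, 0.0]
contact_force: [-0.5, 0.1, -2.7]
grip_width: 0.0351
gripper_force: 25.9
```

```bash
python3 st.py
```

```text
t 6.85 xy in pack axes 583.356046236001 135.59599480430617 z 82.85026098062887 F -0.5266843983825316 0.17487176370539387 -2.7238827123100684 M [ 0.03401025 -0.02538923 -0.01159018] w 0.0351372368526766 25.948855876922607
```

At the stop, with the side loads near zero. I'll draw it straight up, slowly at first.

Request:
step_arm(
  motion=[
    [0.03, [0, 0, -0.001], 0],
    [0.03, [0, 0, -0.0015], 0],
    [0.03, [0, 0, -0.002], 0],
    [0.03, [0, 0, 0], 0],
  ],
)

```text
clock: 7.25
tool_pos: [0.5552, 0.2253, 0.0877]
tool_rot: [0.0, 0.649, 0.761, 0.0]
contact_force: [-0.3, 0.4, -2.7]
grip_width: 0.0352
gripper_force: 25.9
```

```bash
python3 st.py
```

```text
t 7.25 xy in pack axes 583.6289538745243 135.63352675832746 z 87.74269910910776 F -0.24759613295316638 0.42922611820016554 -2.747697489806841 M [-0.0388653  -0.0063737  -0.01719407] w 0.03518266740452395 25.94597339630127
```

Request:
step_arm(
  motion=[
    [0.03, [0, 0, -0.004], 0],
    [0.03, [0, 0, -0.005], 0],
    [0.03, [0, 0, -0.006], 0],
    [0.03, [0, 0, -0.006], 0],
    [0.03, [0, 0, -0.006], 0],
    [0.03, [0, 0, -0.006], 0],
    [0.03, [0, 0, -0.006], 0],
    [0.03, [0, 0, -0.006], 0],
    [0.03, [0, 0, -0.006], 0],
    [0.03, [0, 0, -0.008], 0],
    [0.03, [0, 0, -0.015], 0],
    [0.03, [0, 0, -0.015], 0],
  ],
)

```text
clock: 8.45
tool_pos: [0.5549, 0.2252, 0.1775]
tool_rot: [-0.0, 0.649, 0.761, -0.0]
contact_force: [0.9, 0.4, -3.2]
grip_width: 0.0356
gripper_force: 25.9
```

```bash
python3 st.py
```

```text
t 8.45 xy in pack axes 583.3363598852026 135.57547012624156 z 177.52100773468064 F 0.9207057935402072 0.24989321477449433 -3.2028400843712888 M [ 0.02590036  0.02491009 -0.04770616] w 0.03559310565565243 25.913366675376892
```

The pack is out, carrying about 3 N. I'll turn 27° and carry it over the charger.

Request:
step_arm(
  motion=[
    [0.03, [0, 0, -0.01], 6.8],
    [0.03, [0, 0, -0.01], 6.8],
    [0.03, [0, 0, 0], 6.8],
    [0.03, [-0.02, 0.005, 0], 6.8],
    [0.03, [-0.035, 0.0083, 0], 0],
    [0.03, [-0.04, 0.0095, 0], 0],
    [0.03, [-0.04, 0.0095, 0], 0],
    [0.03, [-0.04, 0.0095, 0], 0],
    [0.03, [-0.04, 0.0095, 0], 0],
    [0.03, [-0.04, 0.0095, 0], 0],
    [0.03, [-0.04, 0.0095, 0], 0],
    [0.03, [-0.04, 0.0095, 0], 0],
  ],
)

```text
clock: 9.65
tool_pos: [0.5288, -0.1198, 0.1978]
tool_rot: [0.001, 0.81, 0.587, 0.001]
contact_force: [0.1, -0.4, -1.9]
grip_width: 0.0356
gripper_force: 25.9
```

Request:
step_arm(
  motion=[
    [0.03, [-0.03, 0.0075, 0], 0],
    [0.03, [-0.022, 0.0055, 0], 0],
    [0.03, [-0.008, 0.0015, 0], 0],
    [0.03, [0, 0, 0], 0],
    [0.03, [0, 0, 0], 0],
  ],
)

```text
clock: 10.15
tool_pos: [0.5238, -0.1789, 0.1968]
tool_rot: [-0.0, 0.81, 0.587, 0.0]
contact_force: [-0.3, 0.4, -2.6]
grip_width: 0.0356
gripper_force: 25.9
```

```bash
python3 wl.py w4
python3 - <<'E'
from rig import viewer
import numpy as np,cv2
im,d=viewer.get_image("side"); np.savez("side1.npz",im=im,d=d,**viewer.camera_model("side"))
w=cv2.imread("pics/w4.png"); s=cv2.resize(im[80:260,300:460,::-1],(320,360))
cv2.imwrite("pics/m4.png",np.hstack([cv2.resize(w,(480,360)),s]))
E
```

```text
10.15 [ 0.52382442 -0.17890379  0.19675036] [-3.95706776e-05  8.09926559e-01  5.86531271e-01  1.90152281e-04] [-0.27470708  0.4279525  -2.63312232] cam [ 0.54840097 -0.1022884   0.34060592]
```

View pics/m4.png

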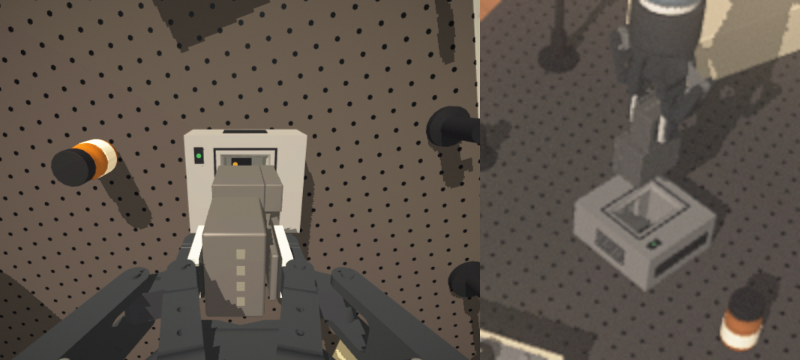

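The montage shows the pack held level, with its tab on the right at (275,250) and the charger's bay just behind it at (245,160). I'll measure the pack and charger in the same view.

Run:
```python
from h import *
f=np.load("w4.npz"); K,R,t=f["intrinsics"],f["R"],f["t"]
P=cloud(f["im"],f["d"],K,R,t)
a=np.radians(71.86); X=np.array([np.cos(a),np.sin(a),0]); Y=np.array([X[1],-X[0],0])
tcp=np.array([.52382,-.17890,.19675]); D=P-tcp; x,y,z=D@X*1e3,D@Y*1e3,P[...,2]*1e3
near=(abs(x)<60)&(abs(y)<60)
print("z hist",np.histogram(z[near&(z>100)],bins=np.arange(100,320,5)))
hd=(abs(x)<35)&(y>-24)&(y<15)&(z>205)&(z<245)
for lo in range(205,245,4):
    k=hd&(z>=lo)&(z<lo+4)
    if k.sum()>20: print(lo,k.sum(),"x",np.percentile(x[k],[1,99]).round(1),"y",np.percentile(y[k],[1,99]).round(1))
bd=(abs(x)<45)&(abs(y)<40)&(z>130)&(z<205)
for lo in range(130,205,8):
    k=bd&(z>=lo)&(z<lo+8)
    if k.sum()>20: print(lo,k.sum(),"x",np.percentile(x[k],[1,99]).round(1),"y",np.percentile(y[k],[1,99]).round(1))
ch=(abs(z-60)<4)&(abs(x)<90)&(abs(y)<90)
print("chg",ch.sum(),"x",np.percentile(x[ch],[.5,99.5]),"y",np.percentile(y[ch],[.5,99.5]))
for lo in range(10,70,10):
    k=ch&(x>=lo)&(x<lo+10)
    if k.sum(): print(lo,k.sum(),y[k].min(),y[k].max())
k=ch&(abs(y-4)<20); print("far edge",x[k].max())
c=np.array([.524,-.194,0])-tcp; print("bay est in tool",c@X*1e3,c@Y*1e3)
```

```text
z hist (array([   0,    0,    0,    0,    0,    0,    0,   38,  180,  166,  182,
        197,  207,  236,  241,  266,  514, 2420,  294,  308,  379,  637,
        759,  894, 1003, 1160, 7640, 4100, 1027, 1882, 5003, 4682, 3051,
       3992, 6440, 7239, 7266, 3034, 1033,    0,    0,    0,    0]), array([100, 105, 110, 115, 120, 125, 130, 135, 140, 145, 150, 155, 160,
       165, 170, 175, 180, 185, 190, 195, 200, 205, 210, 215, 220, 225,
       230, 235, 240, 245, 250, 255, 260, 265, 270, 275, 280, 285, 290,
       295, 300, 305, 310, 315]))
205 325 x [ 9.8 22.8] y [-23.4  14.8]
209 337 x [ 9.9 22.8] y [-23.6  14.6]
213 429 x [-11.1  22.9] y [-23.7  14.6]
217 457 x [-10.1  22.9] y [-23.5  14.6]
221 507 x [-11.6  22.8] y [-23.6  14.6]
225 585 x [-11.8  22.9] y [-23.5  14.6]
229 679 x [-13.7  22.9] y [-23.7  14.6]
233 9864 x [-24.5  22.2] y [-20.5  14.5]
237 181 x [-10.3  11.8] y [-23.8 -18. ]
241 128 x [-5.9 13.4] y [-23.9 -19.6]
138 244 x [-12.4  30.5] y [-17.2  25.2]
146 275 x [29.8 30.6] y [-17.2  25. ]
154 311 x [29.7 30.6] y [-17.4  24.9]
162 366 x [29.6 30.6] y [-17.2  24.9]
170 402 x [29.7 30.7] y [-17.4  24.9]
178 699 x [-0.3 30.7] y [-17.3  25.5]
186 2572 x [ 9.9 30.4] y [-17.3  25.4]
194 511 x [ 9.7 22.8] y [-17.5  17.1]
202 238 x [ 9.9 22.8] y [-24.2  23.1]
chg 11149 x [-69.74457133  43.43126494] y [-59.61090967  69.66223767]
10 1261 -60.115424866371306 70.11132293595088
20 1880 -59.91242143267153 70.08354667995587
30 2094 -60.015835724150314 70.14513950314574
40 823 -60.11084663251011 70.14576810210762
far edge 43.61642232645688
bay est in tool -14.293467775863128 4.8722868286219
```

Pack centre in the tool frame is about (-1.4, 4.3) and the bay is at about (-14.0, 5.0), so I'll shift (-12.6, +0.7) mm and then descend.

Request:
step_arm(
  motion=[
    [0.03, [-0.0063, 0.0004, 0.01], 0],
    [0.03, [-0.0063, 0.0003, 0.02], 0],
    [0.03, [0, 0, 0.02], 0],
    [0.03, [0, 0, 0.015], 0],
    [0.03, [0, 0, 0.008], 0],
    [0.03, [0, 0, 0.004], 0],
    [0.03, [0, 0, 0.003], 0],
    [0.03, [0, 0, 0.003], 0],
  ],
  newtons=40,
)

```text
clock: 11.05
tool_pos: [0.521, -0.1919, 0.1137]
tool_rot: [0.0, 0.81, 0.587, 0.0]
contact_force: [-0.3, 1.2, -2.1]
grip_width: 0.0351
gripper_force: 47.2
```

```bash
sed -i 's/radians(9.0)/radians(-18.1)/' st.py; python3 st.py
```

```text
t 11.05 xy in pack axes 554.8195191383486 -20.514633589904243 z 113.66635502503908 F -0.6851084743963227 1.0218225781544266 -2.076608872443251 M [ 0.00543448  0.00359753 -0.05814845] w 0.03506570349346261 47.240034341812134
```

Entered at the mouth with negligible side loads. I'll keep going down in small steps.

Request:
step_arm(
  motion=[
    [0.03, [0, 0, 0.003], 0],
    [0.03, [0, 0, 0.003], 0],
    [0.03, [0, 0, 0.003], 0],
    [0.03, [0, 0, 0.003], 0],
  ],
)

```text
clock: 11.45
tool_pos: [0.5206, -0.1918, 0.1012]
tool_rot: [0.0, 0.81, 0.587, 0.0]
contact_force: [-0.4, -0.3, -3.9]
grip_width: 0.035
gripper_force: 47.2
```

```bash
python3 st.py
```

```text
t 11.45 xy in pack axes 554.376947444249 -20.57729826421101 z 101.22881460574042 F -0.28277517929302964 -0.38000909274448946 -3.89620185558762 M [0.02202161 0.04678192 0.01303217] w 0.03501257910115731 47.24177956581116
```

Request:
step_arm(
  motion=[
    [0.03, [0, 0, 0.004], 0],
    [0.03, [0, 0, 0.004], 0],
    [0.03, [0, 0, 0.004], 0],
    [0.03, [0, 0, 0.004], 0],
    [0.03, [0, 0, 0.004], 0],
    [0.03, [0, 0, 0.004], 0],
    [0.03, [0, 0, 0.003], 0],
  ],
)

```text
clock: 12.15
tool_pos: [0.5204, -0.1917, 0.0739]
tool_rot: [-0.0, 0.81, 0.587, -0.0]
contact_force: [0.3, -0.1, -3.1]
grip_width: 0.0347
gripper_force: 47.2
```

```bash
python3 st.py
```

```text
t 12.15 xy in pack axes 554.2256019372591 -20.539405782517008 z 73.90163262753576 F 0.3001165491194758 -0.059532953168323036 -3.1126179319587037 M [-0.00849512 -0.00055409  0.04004469] w 0.034703110345489944 47.242661118507385
```

Request:
step_arm(
  motion=[
    [0.03, [0, 0, 0.0015], 0],
    [0.03, [0, 0, 0.0015], 0],
    [0.03, [0, 0, 0.0015], 0],
    [0.03, [0, 0, 0.001], 0],
    [0.03, [0, 0, 0.0005], 0],
  ],
)

```text
clock: 12.65
tool_pos: [0.5204, -0.1917, 0.0687]
tool_rot: [-0.0, 0.81, 0.587, -0.0]
contact_force: [-2.3, 1.0, 5.9]
grip_width: 0.035
gripper_force: 48.3
```

```bash
python3 st.py
```

```text
t 12.65 xy in pack axes 554.2612634788333 -20.55740787958449 z 68.73347100203019 F -2.50723722109559 0.2421143908386818 5.86635130106576 M [ 0.27889183  0.64041863 -0.02363227] w 0.03504498798130377 48.30589413642883
```

Request:
step_arm(
  motion=[
    [0.03, [0, 0, 0.001], 0],
    [0.03, [0, 0, 0.0007], 0],
    [0.03, [0, 0, 0], 0],
  ],
)

```text
clock: 12.95
tool_pos: [0.5205, -0.1917, 0.0684]
tool_rot: [0.0, 0.81, 0.587, 0.0]
contact_force: [-5.5, 2.5, 19.5]
grip_width: 0.0349
gripper_force: 50.1
```

```bash
python3 st.py
```

```text
t 12.95 xy in pack axes 554.3251951724826 -20.526106039867265 z 68.37380807196635 F -6.0322893739504675 0.6275801191843888 19.546027363158718 M [0.54809812 1.47389442 0.03204873] w 0.03494396204503912 50.099791288375854
```

The pack is bottomed out, with about 22 N on the charger. I'll let the tab out gradually, with the hand floating +y and holding down.

Request:
step_arm(
  motion=[
    [0.035, [0, -0.0003, 0], 0],
    [0.036, [0, 0.0005, 0.0001], 0],
    [0.0375, [0, 0.0007, 0.0001], 0],
    [0.0375, [0, 0, 0], 0],
  ],
  newtons=30,
)

```text
clock: 13.35
tool_pos: [0.5217, -0.1922, 0.068]
tool_rot: [0.0, 0.81, 0.587, 0.0]
contact_force: [-5.4, 2.3, 14.2]
grip_width: 0.0371
gripper_force: 13.9
```

```bash
python3 st.py
```

```text
t 13.35 xy in pack axes 555.6232007811262 -20.55483019514198 z 67.96649250797829 F -5.832097999168827 0.4819470366710712 14.198257123227599 M [ 0.3747581   1.04613859 -0.00852631] w 0.037132184942211856 13.890257477760315
```

Request:
step_arm(
  motion=[
    [0.039, [0, 0.0005, 0.0003], 0],
    [0.0405, [0, 0.0006, 0.0003], 0],
    [0.042, [0, 0.0007, 0.0003], 0],
    [0.042, [0, 0, 0], 0],
  ],
)

```text
clock: 13.75
tool_pos: [0.5238, -0.1929, 0.0672]
tool_rot: [0.001, 0.81, 0.587, 0.0]
contact_force: [-4.5, 2.4, 16.0]
grip_width: 0.042
gripper_force: 11.6
```

```bash
python3 st.py
```

```text
t 13.75 xy in pack axes 557.7849187609321 -20.578184594149924 z 67.1629304809213 F -5.022618694852196 0.8334491978609375 16.019241815896006 M [ 0.32925777  0.94566726 -0.01100386] w 0.04199449142153822 11.57425045967102
```

Request:
step_arm(
  motion=[
    [0.0435, [0, 0.0006, 0.0003], 0],
    [0.045, [0, 0.0006, 0.0003], 0],
    [0.0465, [0, 0.0006, 0.0003], 0],
    [0.0465, [0, 0, 0], 0],
  ],
)

```text
clock: 14.15
tool_pos: [0.5259, -0.1936, 0.0659]
tool_rot: [0.001, 0.81, 0.587, 0.001]
contact_force: [-2.6, 1.5, 11.4]
grip_width: 0.0464
gripper_force: 8.6
```

```bash
python3 st.py
```

```text
t 14.15 xy in pack axes 560.0047543331702 -20.606333790882392 z 65.94615561243097 F -2.9200390676462016 0.638960938637946 11.418087790047661 M [ 0.26937381  0.53311828 -0.0122061 ] w 0.04638822214381131 8.584216050803661
```

Request:
step_arm(
  motion=[
    [0.048, [0, 0.0006, 0.0003], 0],
    [0.0495, [0, 0.0007, 0.0003], 0],
    [0.051, [0, 0.0007, 0.0002], 0],
    [0.053, [0, 0.0008, 0], 0],
    [0.056, [0, 0.0008, 0], 0],
    [0.06, [0, 0.0005, 0], 0],
    [0.068, [0, 0, 0], 0],
    [0.078, [0, 0, 0], 0],
    [0.0854, [0, 0, 0], 0],
    [0.0854, [0, 0, 0], 0],
  ],
)

```text
clock: 15.15
tool_pos: [0.5286, -0.1944, 0.0638]
tool_rot: [-0.0, 0.81, 0.587, -0.0]
contact_force: [0.3, 0.4, -1.1]
grip_width: 0.0854
gripper_force: 0.0
```

```bash
python3 st.py
```

```text
t 15.15 xy in pack axes 562.8400910905438 -20.57048646853285 z 63.78716853506512 F 0.170879761739462 0.4279214666241079 -1.079988609580776 M [-0.0048622  -0.02728484  0.02501653] w 0.08540913669205528 0.0
```

The fingers are clear. I'll rise straight up, back off in tool -x and look.

Request:
step_arm(
  motion=[
    [0.0854, [0, 0, -0.01], 0],
    [0.0854, [0, 0, -0.02], 0],
    [0.0854, [0, 0, -0.04], 0],
    [0.0854, [0, 0, -0.045], 0],
    [0.0854, [-0.02, 0, -0.045], 0],
    [0.0854, [-0.04, 0, -0.02], 0],
    [0.0854, [0, 0, 0], 0],
    [0.0854, [0, 0, 0], 0],
  ],
)

```text
clock: 15.95
tool_pos: [0.5097, -0.2519, 0.2447]
tool_rot: [0.001, 0.81, 0.586, 0.0]
contact_force: [-0.0, 0.5, -0.7]
grip_width: 0.0857
gripper_force: 0.0
```

```bash
python3 wl.py w5
python3 - <<'E'
from h import *
f=np.load("w5.npz"); P=cloud(f["im"],f["d"],f["intrinsics"],f["R"],f["t"])-np.array([.524,-.194,.06])
a=np.radians(-18.1); X=np.array([np.cos(a),np.sin(a),0]);Y=np.array([-np.sin(a),np.cos(a),0])
x,y,z=P@X*1e3,P@Y*1e3,P[...,2]*1e3
k=(abs(x)<80)&(abs(y)<80)&(abs(z)<4); print("charger x",np.percentile(x[k],[.2,99.8]),"y",np.percentile(y[k],[.2,99.8]),"top z",np.median(z[k]))
k=(abs(x)<45)&(abs(y)<45)&(z>30)&(z<60)
zt=np.median(z[k&(z>40)&(x<5)]); print("head top z",zt)
q=k&(abs(z-zt)<4)&(x<15); print("head x",np.percentile(x[q],[1,99]),"y",np.percentile(y[q],[1,99]))
q=k&(z>38)&(x>15); print("pad x",np.percentile(x[q],[1,99]) if q.any() else None,q.sum())
E
```

```text
15.95 [ 0.5096984  -0.2519049   0.24472591] [5.35641553e-04 8.10478278e-01 5.85768299e-01 4.17382838e-04] [-0.02270969  0.45540189 -0.74749665] cam [ 0.53427618 -0.1752451   0.38857436]
charger x [-64.55328061  65.07437061] y [-57.27702923  57.47239438] top z 1.3076353144061486
head top z 49.48111871887592
head x [-17.96869773  11.17459286] y [-24.46036911  23.03404166]
pad x [27.15535913 32.65169725] 278
```

View pics/w5.png

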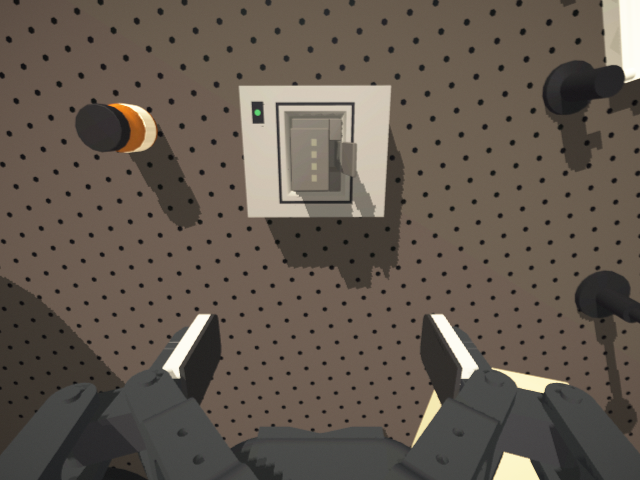

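The pack sits in the bay with its head at (310,155) and the tab out under the catch side at (348,158). Head-to-pad width is about 51 mm, which means the tab is fully out. I'll check the tilt and depth more precisely before handing in.

Run:
```python
from h import *
f=np.load("w5.npz"); P=cloud(f["im"],f["d"],f["intrinsics"],f["R"],f["t"])-np.array([.524,-.194,.06])
a=np.radians(-18.1); X=np.array([np.cos(a),np.sin(a),0]);Y=np.array([-np.sin(a),np.cos(a),0])
x,y,z=P@X*1e3,P@Y*1e3,P[...,2]*1e3
def fit(k): 
    A=np.c_[x[k],y[k],np.ones(k.sum())]; return np.linalg.lstsq(A,z[k],rcond=None)[0]
c=fit((abs(x)<62)&(abs(y)<55)&(abs(z)<4)&((abs(x)>32)|(abs(y)>42)))
h=fit((abs(z-49.5)<2.5)&(x>-16)&(x<9)&(y>-22)&(y<21))
print("charger plane",c,"head plane",h)
s=h[:2]-c[:2]; top=h@[-3.4,-.7,1]-c@[-3.4,-.7,1]
# head-top centre is at pack (-7,0,97); n ~ (-sx,-sy,1)
n=np.array([-s[0],-s[1],1]); ux=np.array([1,0,s[0]])
o=np.array([-3.4,-.7,top])-97*n+7*ux
print("tilt",s,"head top",top,"pack origin in bay",o)
```

```text
charger plane [-6.74032312e-04  5.39854761e-04  1.38078325e+00] head plane [-4.18111644e-02  1.92716132e-03  4.92556638e+01]
tilt [-0.04113713  0.00138731] head top 48.013775682152804 pack origin in bay [ -0.39030181  -0.56543126 -49.27418424]
```

```bash
python3 -c "
from rig import job
print(job.job_done())"
```

```text
the job is handed in; nothing more can be done
None
```

The pack is latched in the right-hand charger: I measured its underside 49.3 mm below the mouth and 0.7 mm off centre, leaning about 2.4° toward the catch, with the tab out. The job was handed in at about 16 s; no verdict came back.

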